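# Change over the pots at the keep-warm lamp

## Robot

A 6-joint arm with a two-finger parallel gripper is mounted at the origin on the work surface. World frame = base frame: x ahead of the robot, y to its left, z up, the work surface at z = 0. Lengths are in m, angles in rad, forces in N, time in s.
With the tool pointing down it reaches from about 0.35 to 0.95 m from the base axis. Payload 17.4 kg.
Tool frame: the origin (TCP) lies midway between the tips of the shut fingers; the grasp point (between the pads) lies 19 mm behind it; z points along the fingers, y is the line along which they close (so a half turn about z gives the same grasp; the last joint's range is limited). The gripper opens to 93 mm and grips with 3 to 60 N. Pads are 15 mm wide; open, the fingers measure 128 mm over their backs; the gripper's body (75 mm by 188 mm) begins 65 mm behind the grasp point.
Start: joints at [1.062, 0.116, 1.442, -0, 1.584, -0.038], TCP at [0.306, 0.602, 0.219] pointing down, gripper open.
Joint ranges: [-2.83, 2.83], [-0.83, 2.19], [0.07, 2.5], [-1.14, 4.28], [0.01, 3], [-2.97, 2.97]. Speed limits (rad/s): [1.89, 1.89, 2.22, 3.14, 3.14, 3.14].

## Interface

Orientations are given as [roll, pitch, yaw] about the fixed x, y, z axes, in that order (R = Rz(yaw) Ry(pitch) Rx(roll)).
In Python, from cell import arm gives the robot as it stands.
- The arm moves only by the tool play_rows, never from a script. Its argument "motion" is a list of rows, each a list of 7 numbers: the shift along the tool's x, y, z as a fraction of full scale, then the turn, a rotation vector about the tool's x, y, z as a fraction of full scale, then the opening, from 0 (shut) to 1 (fully open). In form: [[dx, dy, dz, wx, wy, wz, hand], ...]. A call has 1 to 12 rows; each row is the pose to reach, as a shift and turn from the pose commanded when the call began, along the tool's axes at that moment; what a row does not reach only later rows make up. Full scale, the value 1, is 0.6 m for a shift and pi/2 rad for a turn. A row lasts 1/8 s, in which the tool goes at most 62.5 mm and 10.7 degrees, less where a joint would pass 70% of its speed; a pose out of reach is approached as far as the arm can. A call with a number of a shift or a turn outside -1 to 1 is refused whole. A call with a gripper value outside its range is refused whole. The fingers move at their own pace and stop on an object; "force" is the grip in N (left out, the last holds). Time passes only in rows, so rows that repeat a pose let the fingers close. It gives the time, the measured TCP pose, the force, the opening and the grip force at its end, in the units of the state.
- arm.get_obs(): the state, without advancing time (a new reading comes with each control period).
- arm.snapshot(name): name is "scene" or "top" or "wrist"; returns the picture (400x640x3 uint8, red, green, blue); there is no depth.
- arm.calibration(name): a dict with "fov_y" (degrees; the focal length in pixels is half the picture's height over the tangent of half this angle, whatever the lens; pixels are square), "cx", "cy" (the principal point, pixels), "cam_to_world" (4x4, takes a point from camera to world coordinates). Camera axes: x right, y up, looking along -z (the intrinsics and any distortion apply to the point x, -y, -z); pixel columns grow to the right and rows downward; lengths in m; the calibration is good to about 2 mm. A picture is of the moment at which its call begins: read the wrist's pose just before it. calibration takes no time and is no camera call; for the wrist camera it gives the pose at the moment of the call.
- arm.sign_off(): hands the job in; it is judged then, once.
The state is a dict: "time_s": time; "joint_pos": joint angles; "qd": joint speeds; "effort": joint torques, N m; "tool_pos": TCP position; "tool_rot": TCP orientation; "wrist_force": force on the tool from outside, world axes, zero at the start; "torque": the same for the moment, N m; "opening": finger opening in m; "gripper_force": force on a finger pad.
Only numpy, scipy, OpenCV 4.12 (cv2) and the standard library are available. Lean on these libraries where they do the work, as an engineer would, in place of code of your own. Each camera call takes 0.05 s, during which the arm holds its last target. There are 200 camera calls.

## Task

Lift the bare steel pot out from under the warming lamp and set it down gently, upright and wholly on the round cork trivet. Then turn the turntable one click, whichever way brings the blue pot under the lamp, so that it rests clicked in with the blue and white pots still standing in their places on it. Keep every pot upright and leave the other things on the bar where they are.

Things in the scene. Friction and masses are not known exactly. Their poses are not given: they have to be found in the camera images.
- station: Fixed keep-warm stand: drum with a turntable, and a lamp post 203 mm behind the axis, its arm (430 mm high) reaching forward. Origin: turntable axis at bar level; x from the robot's side towards the lamp post, y left, z up. Copper shade, 90 mm across, lower face 322 mm up, hangs over the front place (x = -100 mm): no straight-down access to that pot's handle, so come in tilted from the front.
- lamp_spot (a point): Point on the turntable's upper face (36 mm above the bar) straight below the lamp: the front place, 100 mm in front of the axis. Fixed to the station, does not turn.
- turntable (a joint): Angle (rad) of the wooden turntable, 370 mm across, upper face 36 mm up; 0 at the start, positive counter-clockwise from above, limits +-2.0. Pot places lie 100 mm from the axis. Sprung detents at every quarter turn (0, +-1.571) pull in over 0.05 rad; breaking out takes about 5 to 8 N at a post. The left pot comes to the front at +1.571, the right one at -1.571. The pots stand loosely.
- post_left (a point): Centre of the flat top of an upright round brass post on the turntable, 12 mm thick, 128 mm tall (top 164 mm above the bar), 170 mm from the axis; at the start it is the front left one, half-way between the front and left pots. Turns with the table. There are two more like it at the back.
- post_right (a point): Same, top of the post that is at the front right at the start, half-way between the front and right pots.
- steel_pot: Lidded pot, 100 mm across, 85 mm to the lid's top, about 0.5 kg. Fixed hoop handle over the lid: 12 mm round bar, its level part 68 mm long, centred, axis 125 mm above the underside (34 mm gap to the lid), running along the pot's x axis. Origin: underside centre. Bare steel; starts under the lamp, bar about along the station's x.
- blue_pot: Lidded pot, 100 mm across, 85 mm to the lid's top, about 0.5 kg. Fixed hoop handle over the lid: 12 mm round bar, its level part 68 mm long, centred, axis 125 mm above the underside (34 mm gap to the lid), running along the pot's x axis. Origin: underside centre. Painted blue; starts at the left or right place of the turntable.
- white_pot: Lidded pot, 100 mm across, 85 mm to the lid's top, about 0.5 kg. Fixed hoop handle over the lid: 12 mm round bar, its level part 68 mm long, centred, axis 125 mm above the underside (34 mm gap to the lid), running along the pot's x axis. Origin: underside centre. Painted white; starts across from the blue one, rides on the turntable.
- trivet: Round cork trivet, fixed, 160 mm in diameter, 12 mm thick, on the bar left or right of the stand. Origin: centre of the underside.
- spoon_rest: White ceramic spoon rest, fixed, dish 104 mm across and 12 mm high with a tab, on the bar on the other side of the stand from the trivet. Origin: centre of the dish's underside.
- salt: Bystander: aluminium shaker, 38 mm across, 72 mm tall, origin at the underside's centre.
- pepper: Bystander: dark shaker of the same size, origin at the underside's centre.
- cookie_jar: Bystander: glass jar with steel twist cap, 130 mm across, 170 mm tall, origin at the underside's centre.
There are look-alikes about, which are no part of the job. Of the things that look like the trivet, the largest one is meant.

How it is judged:
By the outcome, as a careful person would: the job done as asked, in the order asked, and still so for the second after the job is handed in, with the robot touching nothing.
It also fails if it takes over 72 s, if anything falls off the work surface, if the arm or the gripper's body presses on something with over 40 N, if the wrist force passes 120 N, or if a joint passes its speed limit or range.

## Working session

There is one attempt and no reset: what is moved stays moved. The work goes in short steps, Python scripts to look and compute and a tool call to move; the robot and the scene stay as the last step left them, time stands still between calls to the robot, and variables do not carry over. Pictures are saved under pics/ and viewed, at most 10 in all, crops included, and the job is handed in when it is done.

Besides the shell and the picture viewer there is one more tool, called after "Call:" by a JSON object that holds its "api" and its "payload". play_rows: Moves the arm, as the interface text tells. Shift numbers are shares of 0.6 m and turn numbers shares of pi/2 rad, none past 1 either way. Its arguments: {"type":"object","properties":{"motion":{"type":"array"},"force":{"type":"number"}},"required":["motion"]}

```bash
ls; mkdir -p pics
python3 - <<'E'
from cell import arm
import cv2
o=arm.get_obs(); print({k:(v if not hasattr(v,'round') else v) for k,v in o.items()})
for n in("scene","top"):
    cv2.imwrite(f"pics/{n}0.png",arm.snapshot(n)[:,:,::-1]); print(n,arm.calibration(n))
E
```

```text
pics
{'time_s': 0.0, 'joint_pos': array([ 1.06219267e+00,  1.16478515e-01,  1.44227527e+00, -3.54424942e-07,
        1.58398366e+00, -3.78089538e-02]), 'qd': array([ 0.00029055, -0.00063624, -0.00025596, -0.00056677,  0.00121663,
       -0.00073508]), 'effort': array([-7.02050911e-04, -7.21261883e+01, -6.22602224e+01,  7.79266446e-02,
        2.37833237e-02, -1.03767409e-04]), 'tool_pos': array([0.30609009, 0.60137969, 0.217904  ]), 'tool_rot': array([-3.14044866e+00, -4.29191568e-05,  2.67079792e+00]), 'wrist_force': array([-0.16854729,  0.53967788, -0.45604673]), 'torque': array([-0.0007032 , -0.01719526,  0.02067068]), 'gripper_force': 0.0, 'opening': 0.09317750390731976}
scene {'fov_y': 50.84683017313523, 'cx': 326.3833248850821, 'cy': 199.15490714370728, 'cam_to_world': array([[ 0.16377312, -0.71227389,  0.68252786,  1.38177352],
       [ 0.98649174,  0.1207181 , -0.11073025, -0.10212132],
       [-0.0035232 ,  0.69144273,  0.72242269,  1.02566841],
       [ 0.        ,  0.        ,  0.        ,  1.        ]])}
top {'fov_y': 48.5453005061422, 'cx': 320.53558845079476, 'cy': 191.4932882525875, 'cam_to_world': array([[-0.00777334,  0.98688963, -0.16120926,  0.32839222],
       [-0.99996874, -0.00743806,  0.00268322,  0.04021382],
       [ 0.00144896,  0.16122507,  0.9869166 ,  1.22166574],
       [ 0.        ,  0.        ,  0.        ,  1.        ]])}
```

View pics/scene0.png

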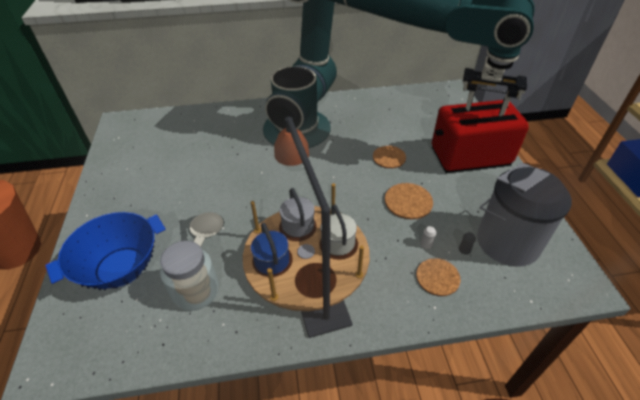

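View pics/top0.png

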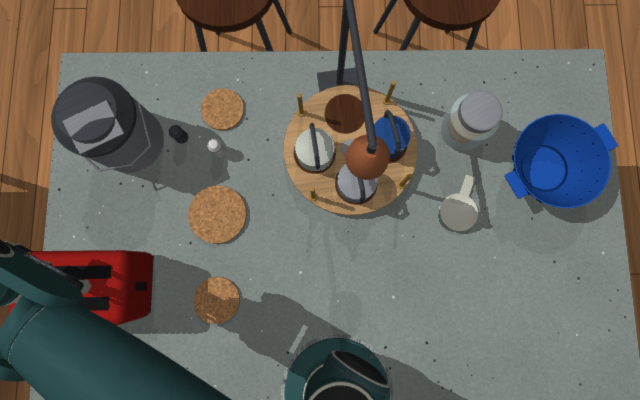

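The top view (x up, y left) shows the blue pot on the right and white on the left, so the turn is -1.571. The steel pot sits under the shade at about (357,183). The largest cork disc is at (217,214).

```bash
cat > h.py <<'E'
import numpy as np, cv2
from cell import arm
def ray(n,u,v,c=None):
    c=c or arm.calibration(n); f=200/np.tan(np.radians(c["fov_y"]/2)); T=c["cam_to_world"]
    d=T[:3,:3]@np.array([(u-c["cx"])/f,-(v-c["cy"])/f,-1]); return T[:3,3],d/np.linalg.norm(d)
def plane(n,u,v,z):
    o,d=ray(n,u,v); return o+d*(z-o[2])/d[2]
def cross(*obs):
    A=np.zeros((3,3));b=np.zeros(3)
    R=[ray(*x) for x in obs]
    for o,d in R:
        P=np.eye(3)-np.outer(d,d);A+=P;b+=P@o
    p=np.linalg.solve(A,b); return p,[np.linalg.norm((np.eye(3)-np.outer(d,d))@(p-o)) for o,d in R]
E
python3 - <<'E'
from h import *
for n,(x0,y0,x1,y1) in {"top":(270,65,430,225),"scene":(225,175,385,335)}.items():
    im=cv2.imread(f"pics/{n}0.png"); 
    cv2.imwrite(f"pics/{n}0c.png",cv2.resize(im[y0:y1,x0:x1],(592,592),interpolation=cv2.INTER_CUBIC))
    hsv=cv2.cvtColor(im,cv2.COLOR_BGR2HSV)
    m=cv2.inRange(hsv,(8,70,90),(22,220,255))
    for c in cv2.findContours(m,cv2.RETR_EXTERNAL,cv2.CHAIN_APPROX_NONE)[0]:
        if 400<cv2.contourArea(c):
            (u,v),ax,a=cv2.fitEllipse(cv2.convexHull(c)); 
            if 60<v<310: 
                q=np.array([plane(n,*p[0],.012)[:2] for p in cv2.convexHull(c)],np.float32); (cx,cy),r=cv2.minEnclosingCircle(q)
                q2=np.array([plane(n,*p[0],.036)[:2] for p in cv2.convexHull(c)],np.float32); C2=cv2.minEnclosingCircle(q2)
                print(n,round(u),round(v),"z12",cx,cy,r,"z36",C2)
E
```

```text
top 216 300 z12 0.2368025928735733 0.31653550267219543 0.06166824698448181 z36 ((0.23861977458000183, 0.31105321645736694), 0.06044672802090645)
top 217 214 z12 0.466575562953949 0.3220215141773224 0.0806339830160141 z36 ((0.46383407711982727, 0.3164304792881012), 0.07903608679771423)
top 222 109 z12 0.7678943872451782 0.3161577582359314 0.061952486634254456 z36 ((0.7591745257377625, 0.310683012008667), 0.06072531268000603)
top 352 146 z12 0.6698709726333618 -0.061864808201789856 0.21307605504989624 z36 ((0.663096010684967, -0.059839408844709396), 0.20885051786899567)
top 596 124 z12 0.7182331681251526 -0.7059057354927063 0.432471364736557 z36 ((0.710498571395874, -0.6911027431488037), 0.42389312386512756)
top 74 106 z12 0.7801679968833923 0.72541743516922 0.41898468136787415 z36 ((0.7712047100067139, 0.7118227481842041), 0.41067397594451904)
scene 438 277 z12 0.7734673619270325 0.31572139263153076 0.06384898722171783 z36 ((0.7878698706626892, 0.3058285713195801), 0.062339670956134796)
scene 346 266 z12 0.6872316598892212 0.06609164923429489 0.14314748346805573 z36 ((0.70367586612701
[... 361 characters left out ...]
57768869400024 0.9061676263809204 0.21266639232635498 z36 ((0.6436761021614075, 0.8822950124740601), 0.2076335847377777)
scene 389 156 z12 0.24361799657344818 0.31516942381858826 0.0653931051492691 z36 ((0.2705654203891754, 0.30528953671455383), 0.06384720653295517)
scene 620 174 z12 0.45053762197494507 1.141053557395935 0.218772292137146 z36 ((0.47258591651916504, 1.1116197109222412), 0.21359491348266602)
scene 547 144 z12 0.2695448696613312 0.9241667985916138 0.13462266325950623 z36 ((0.29587844014167786, 0.8998680114746094), 0.13143762946128845)
scene 587 121 z12 0.16576732695102692 1.1629102230072021 0.18605266511440277 z36 ((0.19455796480178833, 1.1329588890075684), 0.18164999783039093)
```

View pics/top0c.png

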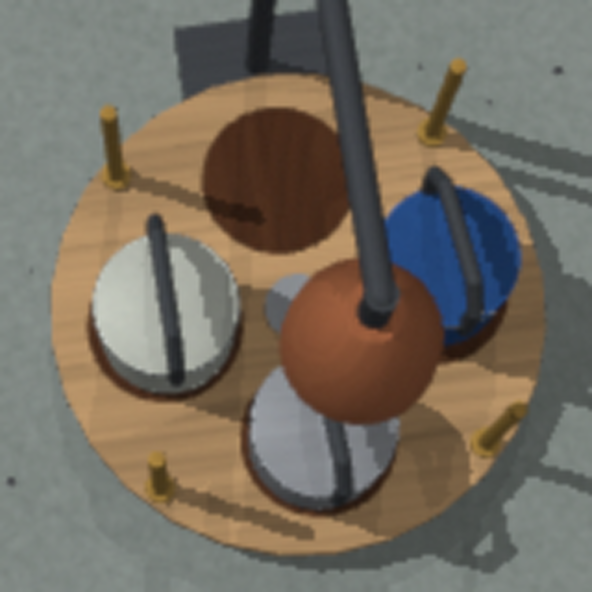

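View pics/scene0c.png

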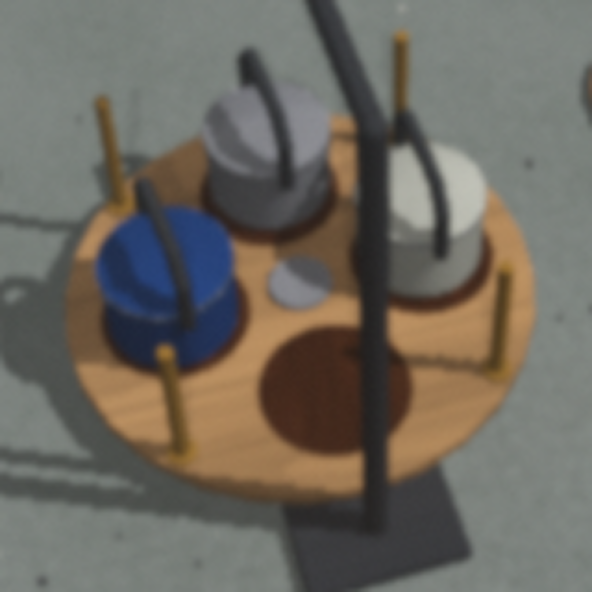

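The crops show four brass posts. Their tops in the top crop are at (158,458), (518,410), (109,112) and (458,66). The steel pot's bar runs roughly from (335,420) under the shade to its front end near (342,490). In the scene crop the bar runs (247,57) to about (287,150).

Run:
```python
from h import *
np.set_printoptions(precision=4,suppress=True)
T=lambda u,v:("top",270+u/3.7,65+v/3.7); S=lambda u,v:("scene",225+u/3.7,175+v/3.7)
P={}
for k,a,b in [("FL",(158,456),(401,36)),("FR",(520,410),(101,101)),("BL",(109,111),(505,268)),("BR",(458,66),(165,350))]:
    p,e=cross(T(*a),S(*b)); P[k]=plane(*T(*a),.164); print(k,p,e,P[k],plane(*S(*b),.164))
c=np.mean(list(P.values()),axis=0); print("c",c)
for k,a in dict(FL=135,FR=-135,BL=45,BR=-45).items():
    d=P[k]-c; print(k,np.hypot(*d[:2]),(np.degrees(np.arctan2(d[1],d[0]))-a))
print("shade base? empty place S/T",plane(*S(335,390),.036),plane(*T(278,180),.036), "hub",plane(*S(300,283),.04))
print("steel bar S", plane(*S(247,57),.167),plane(*S(287,150),.161)," lid S",plane(*S(266,125),.118)," T front",plane(*T(341,465),.161),plane(*T(335,425),.161),"lid T",plane(*T(322,435),.118))
print("lamp shade", plane(*T(361,342),.36))
```

```text
FL [0.5101 0.0583 0.1609] [np.float64(0.002040054652341354), np.float64(0.0020400546523413306)] [0.5093 0.0562 0.164 ] [0.5134 0.0597 0.164 ]
FR [ 0.5393 -0.1805  0.1589] [np.float64(0.0022707660712362296), np.float64(0.0022707660712361875)] [ 0.5381 -0.1818  0.164 ] [ 0.5449 -0.1778  0.164 ]
BL [0.7482 0.0898 0.1603] [np.float64(0.0014027479792251194), np.float64(0.0014027479792251077)] [0.7465 0.0882 0.164 ] [0.751  0.0904 0.164 ]
BR [ 0.7779 -0.1478  0.162 ] [np.float64(0.001759360559002651), np.float64(0.0017593605590027215)] [ 0.777  -0.1492  0.164 ] [ 0.7796 -0.146   0.164 ]
c [ 0.6427 -0.0466  0.164 ]
FL 0.1684860337502735 7.374606344549875
FR 0.17086956148225824 7.265649409951422
BL 0.17017411889940207 7.422583585855065
BR 0.1689548962701504 7.610360113763129
shade base? empty place S/T [ 0.7467 -0.0304  0.036 ] [ 0.7415 -0.0333  0.036 ] hub [ 0.6478 -0.0434  0.04  ]
steel bar S [ 0.5194 -0.0632  0.167 ] [ 0.6153 -0.0442  0.161 ]  lid S [ 0.5483 -0.0544  0.118 ]  T front [ 0.5029 -0.0636  0.161 ] [ 0.5296 -0.0603  0.161 ] lid T [ 0.5309 -0.0553  0.118 ]
lamp shade [ 0.5372 -0.0564  0.36  ]
```

The four posts agree on an axis at about (0.6445, -0.045) and a station yaw of 7.4°. The radii are 168–171 mm against 170 expected. The trivet is at about (0.470, 0.322), radius 81 mm against 80 expected. Next I'll work out the first moves: up, then a tilted pre-grasp.

```bash
cat >> h.py <<'E'
from scipy.spatial.transform import Rotation as Ro
C=np.array([.6445,-.045]); YAW=np.radians(7.4)
def st(x,y,z): return np.array([C[0]+x*np.cos(YAW)-y*np.sin(YAW),C[1]+x*np.sin(YAW)+y*np.cos(YAW),z])
def Rt(th,psi):
    th,psi=np.radians([th,psi]); z=np.array([np.sin(th)*np.cos(psi),np.sin(th)*np.sin(psi),-np.cos(th)]); y=np.array([-np.sin(psi),np.cos(psi),0])
    return np.c_[np.cross(y,z),y,z]
def cur():
    o=arm.get_obs(); return o,np.array(o["tool_pos"]),Ro.from_euler("xyz",o["tool_rot"]).as_matrix()
def rel(g,th,psi,back=0):
    """move numbers to bring the grasp point to g (back m behind along tool z), tilt th, azimuth psi"""
    o,p,R=cur(); Rn=Rt(th,psi); tcp=np.asarray(g)+Rn[:,2]*(.019-back)
    s=R.T@(tcp-p)/.6; w=Ro.from_matrix(R.T@Rn).as_rotvec()/(np.pi/2)
    return np.round(np.r_[s,w],4).tolist()
def show():
    o,p,R=cur(); g=p-.019*R[:,2]
    print("t %.2f q"%o["time_s"],np.round(o["joint_pos"],2),"grasp",np.round(g,4),"z",np.round(R[:,2],3),"tilt %.1f az %.1f"%(np.degrees(np.arccos(-R[2,2])),np.degrees(np.arctan2(-R[0,1],R[1,1]))),"open %.4f gf %.1f"%(o["opening"],o["gripper_force"]),"F",np.round(o["wrist_force"],1))
E
python3 - <<'E'
from h import *
show()
b=st(-.1,0,.161); print(b)
o,p,R=cur()
print(rel(p-.019*R[:,2]+[0,0,.14],0,-33+90+7.4-0) ) 
print("pre",rel([.42,.15,.36],25,8)); print(rel(b,47,8,.13))
E
```

```text
t 0.10 q [ 1.06  0.12  1.44 -0.    1.58 -0.04] grasp [0.3061 0.6014 0.237 ] z [-0.    -0.001 -1.   ] tilt 0.1 az -27.0 open 0.0927 gf 0.0 F [-0.1  0.1 -0.2]
[ 0.54533288 -0.05787956  0.161     ]
[0.0, -0.0002, -0.2333, -0.0005, -0.0005, -1.0153]
pre [-0.5214, -0.5769, -0.2074, -0.0854, -0.2693, -0.3822]
[-0.7429, -0.876, -0.0303, -0.1599, -0.5058, -0.3661]
```

Call:
{"api": "play_rows", "payload": {"motion": [[0,0,-0.1,0,0,0,1],[0,0,-0.2,0,0,0,1],[-0.1,-0.1,-0.22,0,-0.05,-0.1,1],[-0.2,-0.2,-0.22,-0.03,-0.1,-0.2,1],[-0.3,-0.3,-0.22,-0.05,-0.15,-0.25,1],[-0.36,-0.4,-0.22,-0.06,-0.2,-0.3,1],[-0.44,-0.5,-0.22,-0.08,-0.25,-0.36,1],[-0.52,-0.577,-0.207,-0.085,-0.27,-0.382,1],[-0.52,-0.577,-0.207,-0.085,-0.27,-0.382,1],[-0.52,-0.577,-0.207,-0.085,-0.27,-0.382,1],[-0.52,-0.577,-0.207,-0.085,-0.27,-0.382,1]]}}

```text
time_s: 1.48
tool_pos: [0.4275, 0.1494, 0.3428]
tool_rot: [-3.142, 0.438, -3.007]
wrist_force: [1.1, -0.4, 0.2]
opening: 0.093
gripper_force: 0.0
```

Run:
```python
from h import *
show()
b=st(-.1,0,.161)
print(rel(b,47,8,.15))
```

```text
t 1.48 q [ 0.34 -0.67  1.92 -0.09  1.46 -1.38] grasp [0.4195 0.1483 0.36  ] z [ 0.42   0.057 -0.905] tilt 25.1 az 7.7 open 0.0930 gf 0.0 F [ 1.1 -0.4  0.2]
[0.0759, -0.3694, 0.1346, -0.0017, -0.2432, -0.0024]
```

Run:
```python
from h import *
print(rel(st(-.1,0,.161),47,8,.10))
```

```text
[0.0448, -0.3691, 0.2119, -0.0017, -0.2432, -0.0024]
```

Call:
{"api": "play_rows", "payload": {"motion": [[0,-0.09,0.05,0,-0.06,0,1],[0.02,-0.18,0.1,0,-0.12,0,1],[0.03,-0.27,0.15,0,-0.18,0,1],[0.045,-0.369,0.212,0,-0.243,0,1],[0.045,-0.369,0.212,0,-0.243,0,1],[0.045,-0.369,0.212,0,-0.243,0,1]]}}

```text
time_s: 2.22
tool_pos: [0.4888, -0.0656, 0.2136]
tool_rot: [3.137, 0.816, -3.008]
wrist_force: [-1.0, -0.1, 0.4]
opening: 0.093
gripper_force: 0.0
```

Run:
```python
from h import *
show(); print(arm.calibration("wrist"))
cv2.imwrite("pics/w1.png",arm.snapshot("wrist")[:,:,::-1])
```

```text
t 2.23 q [-0.43 -0.83  2.31  0.49  0.99 -2.27] grasp [ 0.4751 -0.0675  0.2266] z [ 0.721  0.101 -0.685] tilt 46.7 az 7.8 open 0.0930 gf 0.0 F [-1.  -0.1  0.4]
{'fov_y': 69.65420482139804, 'cx': 316.01294405087907, 'cy': 205.26413253671117, 'cam_to_world': array([[-0.1366279 , -0.43198849, -0.89147   ,  0.31265228],
       [ 0.99061925, -0.05729741, -0.12405847, -0.0915756 ],
       [ 0.0025129 , -0.90005719,  0.43576454,  0.26657628],
       [ 0.        ,  0.        ,  0.        ,  1.        ]])}
```

View pics/w1.png

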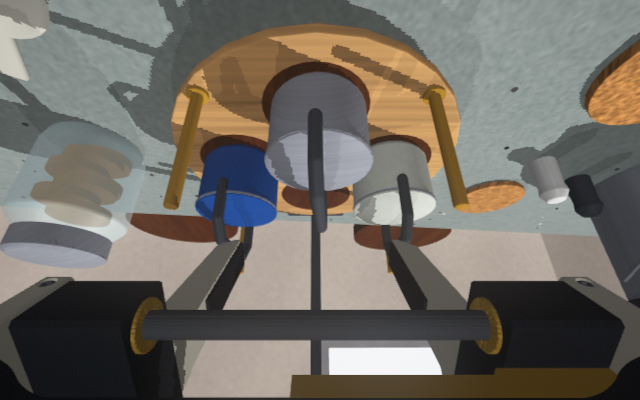

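The wrist image is upside down. The steel pot's bar shows between (315,112) and (320,228), nearly centred between the fingers. I'll project the expected bar and fit its centreline.

Run:
```python
from h import *
c=arm.calibration("wrist"); T=c["cam_to_world"]; f=200/np.tan(np.radians(c["fov_y"]/2))
def proj(p):
    q=T[:3,:3].T@(p-T[:3,3]); return c["cx"]+f*q[0]/-q[2], c["cy"]-f*q[1]/-q[2]
for s in [(-.134,0,.161),(-.1,0,.161),(-.066,0,.161),(-.15,0,.121),(-.12,-.12,.164),(-.12,.12,.164)]: print(s,np.round(proj(st(*s)),1))
im=cv2.cvtColor(cv2.imread("pics/w1.png"),cv2.COLOR_BGR2HSV)
pts=[]
for v in range(115,232,6):
    m=np.where(im[v,295:345,2]<95)[0]
    if len(m)>3:
        u=295+m.mean(); p=plane("wrist",u,v,.161); pts.append(p[:2]); print(v,round(u,1),len(m),p.round(4))
```

```text
(-0.134, 0, 0.161) [316.8 193.5]
(-0.1, 0, 0.161) [316.4 211.4]
(-0.066, 0, 0.161) [316.  225.5]
(-0.15, 0, 0.121) [316.9 140. ]
(-0.12, -0.12, 0.164) [171.3 204.3]
(-0.12, 0.12, 0.164) [460.6 205. ]
115 323.2 24 [ 0.4255 -0.0712  0.161 ]
121 317.7 18 [ 0.4303 -0.0733  0.161 ]
127 323.3 26 [ 0.4346 -0.0696  0.161 ]
133 314.0 15 [ 0.4402 -0.074   0.161 ]
139 315.0 15 [ 0.4454 -0.0727  0.161 ]
145 315.0 15 [ 0.4509 -0.072   0.161 ]
151 315.0 15 [ 0.4568 -0.0712  0.161 ]
157 315.0 15 [ 0.463  -0.0703  0.161 ]
163 315.0 15 [ 0.4697 -0.0694  0.161 ]
169 315.0 15 [ 0.4768 -0.0684  0.161 ]
175 315.5 14 [ 0.4844 -0.0671  0.161 ]
181 316.0 15 [ 0.4925 -0.0656  0.161 ]
187 316.0 15 [ 0.5013 -0.0643  0.161 ]
193 317.7 46 [ 0.5107 -0.0617  0.161 ]
199 316.5 44 [ 0.5211 -0.0612  0.161 ]
205 315.5 40 [ 0.5324 -0.0604  0.161 ]
211 319.5 14 [ 0.5441 -0.0552  0.161 ]
217 319.0 15 [ 0.5575 -0.0537  0.161 ]
223 319.0 15 [ 0.5722 -0.0515  0.161 ]
229 318.5 14 [ 0.5885 -0.0496  0.161 ]
```

Run:
```python
from h import *
b=[.545,-.056,.161]
print(rel(b,42,10.5,.05)); print(rel(b,42,10.5,0))
```

```text
[-0.0026, -0.0003, 0.079, -0.019, 0.0533, -0.0214]
[0.0044, 0.0021, 0.162, -0.019, 0.0533, -0.0214]
```

Call:
{"api": "play_rows", "payload": {"motion": [[0,0,0.03,-0.01,0.03,-0.01,0.6],[-0.0026,0,0.06,-0.019,0.053,-0.0214,0.6],[-0.0026,0,0.079,-0.019,0.053,-0.0214,0.6],[-0.0026,0,0.079,-0.019,0.053,-0.0214,0.6]]}}

```text
time_s: 2.78
tool_pos: [0.525, -0.0581, 0.1844]
tool_rot: [-3.141, 0.735, -2.954]
wrist_force: [0.3, -0.4, 0.9]
opening: 0.0579
gripper_force: 0.0
```

Run:
```python
from h import *
show(); print(rel([.545,-.056,.161],42,10.5,0))
```

```text
t 2.77 q [-0.36 -0.65  2.25  0.44  0.94 -2.27] grasp [ 0.5125 -0.0605  0.1985] z [ 0.659  0.124 -0.742] tilt 42.1 az 10.7 open 0.0579 gf 0.0 F [ 0.3 -0.4  0.9]
[0.0013, -0.0028, 0.083, 0.001, 0.0009, 0.0018]
```

Call:
{"api": "play_rows", "payload": {"motion": [[0,-0.001,0.03,0,0,0,0.6],[0.001,-0.003,0.06,0,0,0,0.6],[0.001,-0.003,0.083,0,0,0,0.6],[0.001,-0.003,0.083,0,0,0,0.6],[0.001,-0.003,0.083,0,0,0,0.35],[0.001,-0.003,0.083,0,0,0,0.2],[0.001,-0.003,0.083,0,0,0,0.1],[0.001,-0.003,0.083,0,0,0,0],[0.001,-0.003,0.083,0,0,0,0],[0.001,-0.003,0.083,0,0,0,0],[0.001,-0.003,0.083,0,0,0,0]], "force": 50}}

```text
time_s: 4.15
tool_pos: [0.5576, -0.0552, 0.1476]
tool_rot: [-3.139, 0.735, -2.955]
wrist_force: [0.8, 2.5, 1.4]
opening: 0.0111
gripper_force: 50.0
```

Run:
```python
from h import *
show(); g=np.array([.545,-.056,.161])
o,p,R=cur(); g0=p-.019*R[:,2]
for d in [(0,0,.02),(-.05,-.009,.03),(-.09,-.016,.04)]: print(rel(g0+d,42,10.5))
```

```text
t 4.15 q [-0.32 -0.54  2.24  0.46  0.83 -2.28] grasp [ 0.5451 -0.0575  0.1617] z [ 0.66   0.122 -0.742] tilt 42.1 az 10.6 open 0.0111 gf 50.0 F [0.8 2.5 1.4]
[-0.0223, -0.0, -0.0247, -0.0001, 0.0015, 0.0014]
[0.0293, 0.0005, -0.0939, -0.0001, 0.0015, 0.0014]
[0.0683, 0.0013, -0.1516, -0.0001, 0.0015, 0.0014]
```

Call:
{"api": "play_rows", "payload": {"motion": [[-0.003,0,-0.004,0,0,0,0],[-0.008,0,-0.009,0,0,0,0],[-0.015,0,-0.017,0,0,0,0],[-0.022,0,-0.025,0,0,0,0],[-0.022,0,-0.025,0,0,0,0],[-0.01,0,-0.041,0,0,0,0],[0.004,0,-0.06,0,0,0,0],[0.017,0,-0.078,0,0,0,0],[0.029,0,-0.094,0,0,0,0],[0.029,0,-0.094,0,0,0,0]]}}

```text
time_s: 5.4
tool_pos: [0.5071, -0.0649, 0.1781]
tool_rot: [-3.139, 0.736, -2.956]
wrist_force: [0.3, 0.0, -4.4]
opening: 0.011
gripper_force: 50.0
```

Run:
```python
from h import *
show(); g=np.array([.545,-.056,.161])
for d in [(-.09,-.016,.05),(-.1,-.018,.06)]: print(rel(g+d,42,10.5))
cv2.imwrite("pics/w2.png",arm.snapshot("wrist")[:,:,::-1])
```

```text
t 5.40 q [-0.4  -0.7   2.28  0.46  0.97 -2.3 ] grasp [ 0.4946 -0.0672  0.1922] z [ 0.66   0.121 -0.741] tilt 42.2 az 10.5 open 0.0110 gf 50.0 F [ 0.3  0.  -4.4]
[0.0282, 0.0042, -0.0678, -0.0008, 0.0019, 0.0012]
[0.0296, 0.0039, -0.0916, -0.0008, 0.0019, 0.0012]
```

View pics/w2.png

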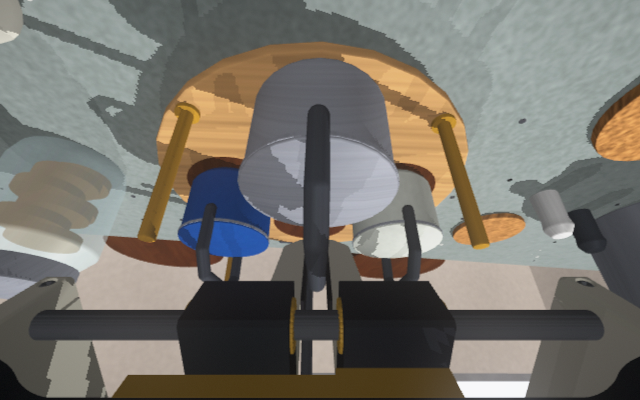

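The wrist view shows the steel pot hanging upright, clear of the table, with its bar gripped at about (316,290). Joint 2 is nearing its limit, so I'll rise with only a little more pull-back.

Run:
```python
from h import *
for g in [(.475,-.069,.21),(.472,-.069,.26),(.47,-.067,.305)]: print(rel(g,42,10.5))
```

```text
[0.0046, 0.003, -0.0445, -0.0007, 0.0018, 0.0012]
[-0.0477, 0.0037, -0.1096, -0.0007, 0.0018, 0.0012]
[-0.096, 0.0074, -0.167, -0.0007, 0.0018, 0.0012]
```

Call:
{"api": "play_rows", "payload": {"motion": [[0.002,0.001,-0.02,0,0,0,0],[0.0046,0.003,-0.0445,0,0,0,0],[-0.012,0.003,-0.065,0,0,0,0],[-0.03,0.003,-0.088,0,0,0,0],[-0.048,0.004,-0.11,0,0,0,0],[-0.064,0.005,-0.13,0,0,0,0],[-0.08,0.006,-0.15,0,0,0,0],[-0.096,0.007,-0.167,0,0,0,0],[-0.096,0.007,-0.167,0,0,0,0]]}}

```text
time_s: 6.58
tool_pos: [0.483, -0.0647, 0.2919]
tool_rot: [-3.138, 0.736, -2.955]
wrist_force: [-0.3, -0.2, -4.6]
opening: 0.0106
gripper_force: 50.0
```

Run:
```python
from h import *
show()
print(rel([.49,.12,.305],42,22)); print(rel([.47,.322,.30],42,36))
```

```text
t 6.58 q [-0.43 -0.78  2.14  0.43  1.18 -2.23] grasp [ 0.4705 -0.067   0.306 ] z [ 0.66   0.122 -0.741] tilt 42.2 az 10.6 open 0.0106 gf 50.0 F [-0.3 -0.2 -4.6]
[-0.0651, 0.3047, 0.0603, -0.0861, 0.0019, -0.0931]
[-0.0804, 0.6467, 0.0843, -0.1904, 0.0017, -0.2085]
```

Call:
{"api": "play_rows", "payload": {"motion": [[-0.003,0.026,0.003,-0.008,0,-0.008,0],[-0.01,0.078,0.01,-0.023,0,-0.025,0],[-0.018,0.142,0.018,-0.042,0,-0.046,0],[-0.027,0.214,0.028,-0.063,0,-0.069,0],[-0.036,0.291,0.038,-0.086,0,-0.094,0],[-0.045,0.369,0.048,-0.109,0,-0.119,0],[-0.055,0.446,0.058,-0.131,0,-0.144,0],[-0.063,0.518,0.067,-0.152,0,-0.167,0],[-0.071,0.582,0.075,-0.171,0.001,-0.188,0],[-0.077,0.628,0.081,-0.184,0.002,-0.202,0],[-0.08,0.647,0.084,-0.19,0.002,-0.2085,0],[-0.08,0.647,0.084,-0.19,0.002,-0.2085,0]]}}

```text
time_s: 8.07
tool_pos: [0.4796, 0.3297, 0.284]
tool_rot: [3.14, 0.73, -2.514]
wrist_force: [-0.5, -0.2, -4.5]
opening: 0.0109
gripper_force: 50.0
```

Run:
```python
from h import *
show()
for z in (.2,.145,.141,.137): print(rel([.47,.322,z],42.1,36))
for n in("scene","wrist"): cv2.imwrite(f"pics/{n}3.png",arm.snapshot(n)[:,:,::-1])
```

```text
t 8.07 q [ 0.52 -0.56  2.03  0.09  0.95 -1.7 ] grasp [0.4694 0.3222 0.2981] z [ 0.539  0.393 -0.745] tilt 41.9 az 36.0 open 0.0109 gf 50.0 F [-0.5 -0.2 -4.5]
[0.1085, -0.0011, 0.1223, 0.0004, -0.0027, -0.0004]
[0.1697, -0.0012, 0.1905, 0.0004, -0.0027, -0.0004]
[0.1741, -0.0012, 0.1955, 0.0004, -0.0027, -0.0004]
[0.1786, -0.0012, 0.2005, 0.0004, -0.0027, -0.0004]
```

View pics/scene3.png

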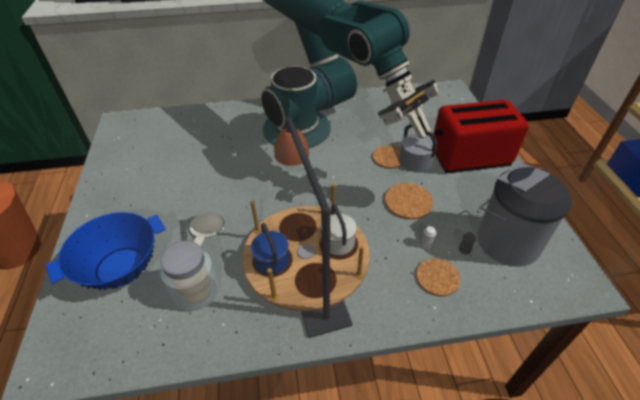

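The scene view shows the steel pot held upright above and before the trivet, at image (418,150); nothing else moved. I'll lower it now.

Call:
{"api": "play_rows", "payload": {"motion": [[0.02,0,0.022,0,0,0,0],[0.048,0,0.054,0,0,0,0],[0.078,0,0.088,0,0,0,0],[0.105,-0.001,0.118,0,-0.001,0,0],[0.13,-0.001,0.146,0,-0.002,0,0],[0.148,-0.001,0.166,0,-0.003,0,0],[0.161,-0.001,0.181,0,-0.003,0,0],[0.168,-0.001,0.189,0,-0.003,0,0],[0.168,-0.001,0.189,0,-0.003,0,0]]}}

```text
time_s: 9.3
tool_pos: [0.4807, 0.3297, 0.133]
tool_rot: [3.14, 0.736, -2.515]
wrist_force: [-0.1, 0.2, -5.0]
opening: 0.0108
gripper_force: 50.0
```

Run:
```python
from h import *
show()
for z in (.141,.139,.1375,.136): print(rel([.47,.322,z],42.1,36))
```

```text
t 9.30 q [ 0.52 -0.5   2.24  0.12  0.67 -1.74] grasp [0.4703 0.3222 0.1471] z [ 0.543  0.395 -0.741] tilt 42.2 az 36.0 open 0.0108 gf 50.0 F [-0.1  0.2 -5. ]
[0.0073, 0.0001, 0.0071, 0.0002, 0.001, -0.0006]
[0.0095, 0.0001, 0.0095, 0.0002, 0.001, -0.0006]
[0.0112, 0.0001, 0.0114, 0.0002, 0.001, -0.0006]
[0.0129, 0.0001, 0.0132, 0.0002, 0.001, -0.0006]
```

Call:
{"api": "play_rows", "payload": {"motion": [[0.002,0,0.002,0,0,0,0],[0.004,0,0.004,0,0,0,0],[0.006,0,0.006,0,0,0,0],[0.008,0,0.008,0,0,0,0],[0.0095,0,0.0095,0,0,0,0],[0.0105,0,0.0105,0,0,0,0],[0.0105,0,0.0105,0,0,0,0]]}}

```text
time_s: 10.18
tool_pos: [0.4803, 0.3294, 0.1241]
tool_rot: [3.14, 0.736, -2.515]
wrist_force: [0.1, 0.7, -5.0]
opening: 0.0109
gripper_force: 50.0
```

Call:
{"api": "play_rows", "payload": {"motion": [[0.0006,0,0.0006,0,0,0,0],[0.0012,0,0.0012,0,0,0,0],[0.0012,0,0.0012,0,0,0,0]]}}

```text
time_s: 10.55
tool_pos: [0.4805, 0.3296, 0.1237]
tool_rot: [3.141, 0.738, -2.515]
wrist_force: [-0.7, 0.1, -0.6]
opening: 0.0107
gripper_force: 50.0
```

Call:
{"api": "play_rows", "payload": {"motion": [[0.0005,0,0.0005,0,0,0,0],[0.0005,0,0.0005,0,0,0,0.15],[0.0005,0,0.0005,0,0,0,0.2],[0.0005,0,0.0005,0,0,0,0.3],[0.0005,0,0.0005,0,0,0,0.45],[0.0005,0,0.0005,0,0,0,0.45],[0,0,-0.03,0,0,0,0.45],[0,0,-0.08,0,0,0,0.45],[-0.05,0,-0.15,0,0,0,0.45],[-0.1,0,-0.2,0,0,0,0.45],[-0.1,0,-0.2,0,0,0,0.45]]}}

```text
time_s: 11.92
tool_pos: [0.4517, 0.3084, 0.2566]
tool_rot: [3.141, 0.742, -2.514]
wrist_force: [0.1, 0.2, -0.9]
opening: 0.0417
gripper_force: 0.0
```

Run:
```python
from h import *
show()
top=arm.snapshot("top")[:,:,::-1];sc=arm.snapshot("scene")[:,:,::-1]
cv2.imwrite("pics/both4.png",np.hstack([cv2.resize(top[60:270,160:440],(400,300)),cv2.resize(sc[100:310,220:500],(400,300))]))
for g in [(-.25,-.10,.25),(-.21,-.13,.18)]: print(st(*g))
```

```text
t 11.93 q [ 0.51 -0.66  2.14  0.1   0.93 -1.72] grasp [0.4413 0.3009 0.2706] z [ 0.547  0.397 -0.737] tilt 42.5 az 36.0 open 0.0417 gf 0.0 F [ 0.1  0.2 -0.9]
[ 0.40946177 -0.17636602  0.25      ]
[ 0.45299248 -0.20096433  0.18      ]
```

View pics/both4.png

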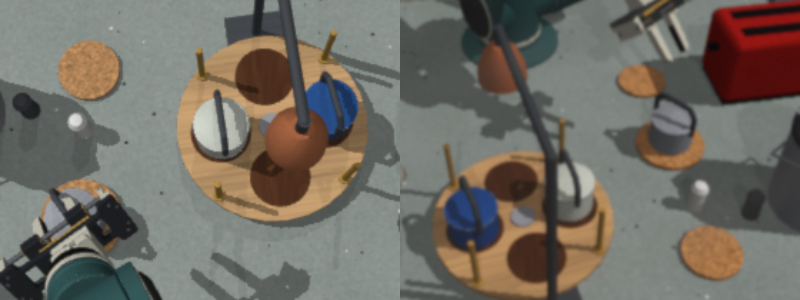

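The top and scene crops show the steel pot upright and wholly on the large trivet, with the blue and white pots still in place. For the turn I'll cage the front-left post from above (it stays clear of the shade) and sweep it -90° to the back left.

Run:
```python
from h import *
p=st(-.1202,.1202,.15); print(p)
print(rel([.45,.2,.30],20,0)); print(rel(p+[0,0,.09],0,-37.6))
```

```text
[0.5098199  0.05871764 0.15      ]
[0.0388, -0.1511, -0.1035, 0.2081, 0.238, 0.3441]
[0.1563, -0.394, -0.0727, 0.3005, 0.401, 0.7779]
```

Call:
{"api": "play_rows", "payload": {"motion": [[0.01,-0.05,-0.05,0.07,0.08,0.11,0.45],[0.025,-0.1,-0.09,0.14,0.16,0.23,0.45],[0.039,-0.15,-0.103,0.208,0.238,0.344,0.45],[0.08,-0.23,-0.1,0.24,0.29,0.48,0.45],[0.12,-0.32,-0.09,0.27,0.35,0.63,0.45],[0.156,-0.394,-0.073,0.3,0.4,0.778,0.45],[0.156,-0.394,-0.073,0.3,0.4,0.778,0.45],[0.156,-0.394,-0.073,0.3,0.4,0.778,0.45],[0.156,-0.394,-0.073,0.3,0.4,0.778,0.45],[0.156,-0.394,-0.073,0.3,0.4,0.778,0.45],[0.156,-0.394,-0.073,0.3,0.4,0.778,0.45]]}}

```text
time_s: 13.4
tool_pos: [0.5095, 0.059, 0.2216]
tool_rot: [3.139, 0.002, 2.488]
wrist_force: [-0.5, 0.1, 0.6]
opening: 0.0419
gripper_force: 0.0
```

Run:
```python
from h import *
show(); c=arm.calibration("wrist"); T=c["cam_to_world"]; f=200/np.tan(np.radians(c["fov_y"]/2))
def proj(p):
    q=T[:3,:3].T@(p-T[:3,3]); return c["cx"]+f*q[0]/-q[2], c["cy"]-f*q[1]/-q[2]
print(proj(st(-.1202,.1202,.164)), rel(st(-.1202,.1202,.15),0,-37.6))
cv2.imwrite("pics/w5.png",arm.snapshot("wrist")[:,:,::-1])
```

```text
t 13.40 q [ 0.07 -0.24  1.78  0.    1.6  -0.85] grasp [0.5095 0.059  0.2406] z [ 0.003  0.001 -1.   ] tilt 0.2 az -37.5 open 0.0419 gf 0.0 F [-0.5  0.1  0.6]
(np.float64(316.81330114349925), np.float64(219.60390647570577)) [-0.0004, -0.0004, 0.1511, 0.0015, 0.0012, 0.0015]
```

View pics/w5.png

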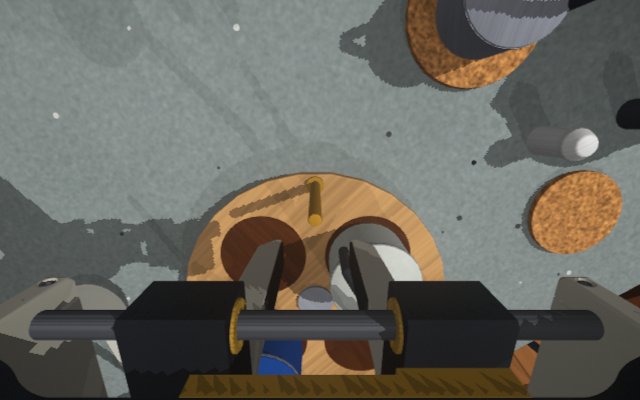

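The post top is at (315,218) against (317,220) predicted, so the tool is centred on it. I'll descend and cage it.

Call:
{"api": "play_rows", "payload": {"motion": [[0,0,0.04,0,0,0,0.45],[0,0,0.08,0,0,0,0.45],[0,0,0.12,0,0,0,0.45],[0,0,0.151,0,0,0,0.45],[0,0,0.151,0,0,0,0.3],[0,0,0.151,0,0,0,0.22],[0,0,0.151,0,0,0,0.17],[0,0,0.151,0,0,0,0.17],[0,0,0.151,0,0,0,0.17],[0,0,0.151,0,0,0,0.17]], "force": 15}}

```text
time_s: 14.7
tool_pos: [0.5101, 0.0588, 0.1312]
tool_rot: [3.14, 0.001, 2.485]
wrist_force: [0.5, -0.2, 0.8]
opening: 0.0158
gripper_force: 0.0
```

Call:
{"api": "play_rows", "payload": {"motion": [[0,0.004,0,0,0,0.009,0.17],[0,0.0124,0,0,0,0.028,0.17],[-0.001,0.0247,0,0,0,0.056,0.17],[-0.003,0.0394,0,0,0,0.089,0.17],[-0.005,0.0541,0,0,0,0.122,0.17],[-0.0084,0.0685,0,0,0,0.156,0.17],[-0.0124,0.0828,0,0,0,0.189,0.17],[-0.017,0.0969,0,0,0,0.222,0.17],[-0.0225,0.1107,0,0,0,0.256,0.17],[-0.0287,0.1242,0,0,0,0.289,0.17],[-0.0343,0.1352,0,0,0,0.317,0.17],[-0.038,0.1417,0,0,0,0.3333,0.17]]}}

```text
time_s: 16.2
tool_pos: [0.5803, 0.1125, 0.1312]
tool_rot: [3.14, -0.0, 1.961]
wrist_force: [0.4, 0.5, 0.5]
opening: 0.016
gripper_force: 0.0
```

Run:
```python
from h import *
show(); print(rel(st(.17*np.cos(np.radians(105)),.17*np.sin(np.radians(105)),.15),0,-67.6))
```

```text
t 16.20 q [ 0.15 -0.03  1.73  0.    1.44 -0.24] grasp [0.5803 0.1125 0.1502] z [ 0.002  0.001 -1.   ] tilt 0.1 az -67.7 open 0.0160 gf 0.0 F [0.4 0.5 0.5]
[-0.0002, -0.0011, 0.0003, 0.0011, -0.0002, -0.0008]
```

```bash
cat >> h.py <<'E'
def blue(pl=.118):
    im=cv2.cvtColor(arm.snapshot("top"),cv2.COLOR_RGB2HSV); m=cv2.inRange(im,(105,110,40),(125,255,255)); m[:,:260]=0; m[:,440:]=0
    v,u=np.nonzero(m); p=plane("top",u.mean(),v.mean(),pl)[:2]-C; print("blue n",len(u),"station az",np.degrees(np.arctan2(p[1],p[0])-YAW),np.hypot(*p))
E
python3 - <<'E'
from h import *
blue()
E
```

```text
blue n 583 station az -118.61770686287824 0.1207605737411247
```

Blue has moved from -90° to about -119°, so the table follows. I'll continue with the next two 30° steps.

Call:
{"api": "play_rows", "payload": {"motion": [[0,0.004,0,0,0,0.009,0.17],[0,0.0124,0,0,0,0.028,0.17],[-0.001,0.0247,0,0,0,0.056,0.17],[-0.003,0.0394,0,0,0,0.089,0.17],[-0.005,0.0541,0,0,0,0.122,0.17],[-0.0084,0.0685,0,0,0,0.156,0.17],[-0.0124,0.0828,0,0,0,0.189,0.17],[-0.017,0.0969,0,0,0,0.222,0.17],[-0.0225,0.1107,0,0,0,0.256,0.17],[-0.0287,0.1242,0,0,0,0.289,0.17],[-0.0343,0.1352,0,0,0,0.317,0.17],[-0.038,0.1417,0,0,0,0.3333,0.17]]}}

```text
time_s: 17.75
tool_pos: [0.6677, 0.1236, 0.1313]
tool_rot: [3.14, -0.001, 1.437]
wrist_force: [-0.7, -0.4, -0.3]
opening: 0.0156
gripper_force: 0.0
```

Call:
{"api": "play_rows", "payload": {"motion": [[0,0.004,0,0,0,0.009,0.17],[0,0.0124,0,0,0,0.028,0.17],[-0.001,0.0247,0,0,0,0.056,0.17],[-0.003,0.0394,0,0,0,0.089,0.17],[-0.005,0.0541,0,0,0,0.122,0.17],[-0.0084,0.0685,0,0,0,0.156,0.17],[-0.0124,0.0828,0,0,0,0.189,0.17],[-0.017,0.0969,0,0,0,0.222,0.17],[-0.0225,0.1107,0,0,0,0.256,0.17],[-0.0287,0.1242,0,0,0,0.289,0.17],[-0.0343,0.1352,0,0,0,0.317,0.17],[-0.038,0.1417,0,0,0,0.3333,0.17]]}}

```text
time_s: 19.25
tool_pos: [0.7489, 0.0896, 0.1315]
tool_rot: [3.141, -0.002, 0.913]
wrist_force: [-3.5, 2.6, 0.1]
opening: 0.016
gripper_force: 2.7
```

Run:
```python
from h import *
show(); print(rel(st(.1202,.1202,.15),0,-127.6)); blue()
```

```text
t 19.25 q [0.08 0.32 1.35 0.   1.47 0.74] grasp [0.7488 0.0896 0.1505] z [ 0.002  0.001 -1.   ] tilt 0.1 az -127.7 open 0.0160 gf 2.7 F [-3.5  2.6  0.1]
[-0.0006, -0.0009, 0.0008, 0.0005, -0.0012, -0.001]
blue n 670 station az -180.39508083364092 0.12525083109411664
```

Call:
{"api": "play_rows", "payload": {"motion": [[0,0,0,0,0,0,0.2],[0,0,0,0,0,0,0.25],[0,0,0,0,0,0,0.35],[0,0,0,0,0,0,0.45],[0,0,0,0,0,0,0.45],[0,0,0,0,0,0,0.45]]}}

```text
time_s: 20.05
tool_pos: [0.7486, 0.0898, 0.1316]
tool_rot: [3.141, -0.002, 0.915]
wrist_force: [0.6, -0.3, -0.2]
opening: 0.0421
gripper_force: 0.0
```

Call:
{"api": "play_rows", "payload": {"motion": [[0,0,-0.04,0,0,0,0.45],[0,0,-0.1,0,0,0,0.45],[0,0,-0.16,0,0,0,0.45],[0,0,-0.2,0,0,0,0.45],[0.08,0,-0.2,0,0,0,0.45],[0.16,-0.03,-0.2,0,0,0,0.45],[0.24,-0.06,-0.2,0,0,0,0.45],[0.3,-0.1,-0.2,0,0,0,0.45],[0.3,-0.1,-0.2,0,0,0,0.45],[0.3,-0.1,-0.2,0,0,0,0.45]]}}

```text
time_s: 21.3
tool_pos: [0.8106, 0.2687, 0.2532]
tool_rot: [3.14, -0.002, 0.915]
wrist_force: [-0.5, -0.1, 0.1]
opening: 0.0423
gripper_force: 0.0
```

Run:
```python
from h import *
show(); blue()
t=arm.snapshot("top")[:,:,::-1]; s=arm.snapshot("scene")[:,:,::-1]; cv2.imwrite("pics/t6.png",t);cv2.imwrite("pics/s6.png",s)
cv2.imwrite("pics/end.png",np.hstack([cv2.resize(t[65:225,270:430],(400,400),interpolation=2),cv2.resize(s[175:335,225:385],(400,400),interpolation=2)]))
```

```text
t 21.30 q [0.29 0.52 0.89 0.   1.73 0.95] grasp [0.8106 0.2686 0.2722] z [ 0.003  0.001 -1.   ] tilt 0.2 az -127.6 open 0.0423 gf 0.0 F [-0.5 -0.1  0.1]
blue n 728 station az -182.16450881331028 0.12424058176876761
```

View pics/end.png

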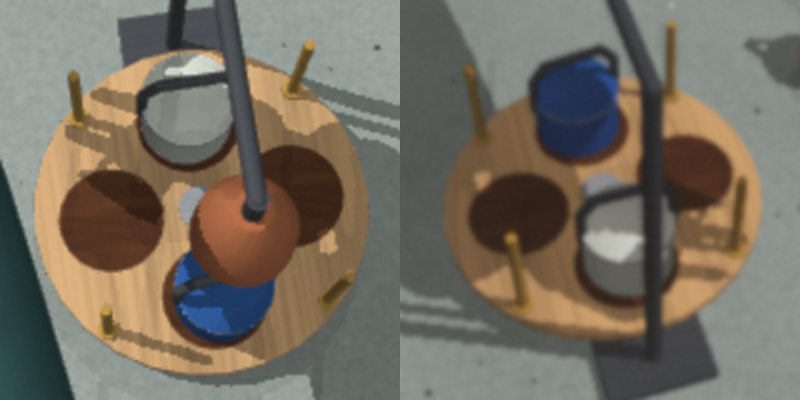

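The crops show blue under the lamp and white at the back, both upright on their places. The posts coincide with the pre-turn detent positions. I'll compare brass centroids before and after as a check, and look at the steel pot again.

Run:
```python
from h import *
def cen(fn,u,v):
    im=cv2.imread(fn).astype(int); w=im[v-10:v+11,u-10:u+11]; s=w[...,2]-w[...,0]; m=(s>70)&(w[...,2]<185)&(w[...,0]<70); y,x=np.nonzero(m); return m.sum(),round(x.mean()+u-10,2),round(y.mean()+v-10,2)
for n,f0,f1,P in [("T","pics/top0.png","pics/t6.png",[(313,194),(406,184),(300,105),(391,92)]),("S","pics/scene0.png","pics/s6.png",[(254,216),(271,284),(361,262)])]:
    for p in P: print(n,p,cen(f0,*p),cen(f1,*p))
s=cv2.imread("pics/s6.png"); hsv=cv2.cvtColor(s,cv2.COLOR_BGR2HSV)
m=cv2.inRange(hsv,(8,70,90),(22,220,255))[150:240,370:450]; y,x=np.nonzero(m); print("trivet bbox",x.min()+370,x.max()+370,y.min()+150,y.max()+150)
d=cv2.absdiff(cv2.imread("pics/top0.png"),cv2.imread("pics/t6.png")).max(2); print("diff bystander areas", d[95:160,440:620].mean(), d[125:155,165:225].mean(), d[180:230,435:485].mean())
```

```text
T (313, 194) (np.int64(29), np.float64(311.52), np.float64(193.9)) (np.int64(21), np.float64(313.62), np.float64(195.67))
T (406, 184) (np.int64(25), np.float64(400.04), np.float64(183.68)) (np.int64(24), np.float64(404.25), np.float64(179.88))
T (300, 105) (np.int64(25), np.float64(299.84), np.float64(108.04)) (np.int64(25), np.float64(300.76), np.float64(108.68))
T (391, 92) (np.int64(23), np.float64(388.04), np.float64(92.65)) (np.int64(18), np.float64(387.28), np.float64(97.83))
S (254, 216) (np.int64(0), np.float64(nan), np.float64(nan)) (np.int64(0), np.float64(nan), np.float64(nan))
S (271, 284) (np.int64(19), np.float64(274.53), np.float64(287.16)) (np.int64(26), np.float64(273.81), np.float64(287.92))
S (361, 262) (np.int64(17), np.float64(361.65), np.float64(262.53)) (np.int64(18), np.float64(361.56), np.float64(263.44))
trivet bbox 372 433 150 218
diff bystander areas 24.526068376068377 31.671666666666667 25.2536<stdin>:3: RuntimeWarning: Mean of empty slice.
  ret = ret.dtype.type(ret / rcount)
```

Run:
```python
from cell import arm
print(arm.sign_off())
```

```text
the job is handed in; nothing more can be done
None
```

The job is handed in: the steel pot stands upright on the large trivet, and the turntable is turned one click (-1.571 rad) with blue under the lamp and white at the back. At about 21 s of robot time all pots were upright in the camera views, and the posts were back at their start positions to within about 1 px on the cleanest readings; the sign-off returned no verdict.

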